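# Lay the loose culture tube on the empty slanted rack

## Robot

A 6-joint arm with a two-finger parallel gripper is mounted at the origin on a cart in front of the work surface, level with it; the furniture and walls round the work are solid. World frame = base frame: x ahead of the robot, y to its left, z up, the work surface at z = 0. Lengths are in mm, angles in rad, forces in N, time in s.
With the tool pointing down it reaches from about 300 to 950 mm from the base axis. Payload 3.1 kg.
Tool frame: the origin (TCP) lies between the finger pads; the fingertips stand 14 mm ahead of it and the grasp point (between the pads) lies 5 mm behind it (robot.tip_extent is the distance from the TCP to the fingertips, in mm); x points along the fingers, z is the direction in which the jaws open and shut, and the axes are right-handed (so a half turn about x gives the same grasp; the last joint's range is limited). The gripper opens to 85 mm and grips with 20 to 120 N. Pads are 22 mm wide; open, the fingers measure 114 mm over their backs; the gripper's body (76 mm by 85 mm) begins 54 mm behind the grasp point. The pads swing forward as they close: fully open they stand 13 mm farther back than shut.
Start: joints at [-1.284, 0.308, 1.634, -0, 1.2, -0.07], TCP at [218.272, -585.653, 245.272] pointing down, gripper open.
Joint ranges: [-3.06, 3.06], [-0.79, 1.96], [0.05, 2.63], [-1.19, 4.34], [0.05, 2.64], [-2.94, 2.94]. Speed limits (rad/s): [2.79, 2.79, 3.14, 3.14, 3.14, 3.14].

## Interface

Orientations are given as a unit quaternion [w, x, y, z].
In Python, from plant import robot, set_gripper, planner, imaging, workorder gives the robot as it stands. The module is installed in compiled form; this text tells all that it offers. Calls block until the motion is done:
- robot.move_ptp(position, orientation): joint-space move of the TCP to a pose.
- robot.move_straight(position, attitude=None, velocity=150, force_limit=None): straight line of the TCP; attitude=None keeps the orientation; velocity is the mean speed in mm/s. With force_limit (N) it stops when the force on the tool has changed by that much, and returns True; else False.
- robot.movej(angles): joint-space move.
- set_gripper(opening, grasp_force=None): finger opening in mm; grasp_force is the grip in N (None keeps the last); returns when the fingers have stopped.
- robot.sleep(seconds).
- planner.inverse_kinematics(position, orientation): joint angles nearest the present ones, or None.
- imaging.grab_frame(name): name is "scene" or "top"; returns the picture (400x640x3 uint8, red, green, blue); there is no depth.
- imaging.camera_params(name): a dict with "camera_matrix" (3x3 intrinsics, pixels), "k1" (the pictures are not rectified: a ray, as slopes to the right and down, at radius r is drawn at 1 + k1 r^2 times it, then the intrinsics apply), "rvec" (rotation vector, rad) and "tvec" (3), from world to camera coordinates, as OpenCV has them. Camera axes: x right, y down, z forward; pixel columns grow to the right and rows downward; lengths in mm; the calibration is good to about 2 mm. A picture is of the moment at which its call begins. camera_params takes no time and is no camera call.
A pose or a line that the arm cannot do raises robot.PlanningError and nothing moves.
- workorder.finish_job(): hands the job in, once; it reports no verdict.
Readings, each from a call of its own:
- robot.current_time_s(): time.
- robot.current_joint_pos(): joint angles.
- robot.current_qvel(): joint speeds.
- robot.current_joint_efforts(): joint torques, N m.
- robot.current_position(): TCP position.
- robot.current_tcp_rot(): TCP orientation.
- robot.current_contact_force(): force on the tool from outside, world axes, zero at the start.
- robot.current_torque(): the same for the moment, N m.
- robot.current_grip_width(): finger opening in mm.
Only numpy, scipy, OpenCV 4.12 (cv2) and the standard library are available. Lean on these libraries where they do the work, as an engineer would, in place of code of your own. Each camera call takes 0.05 s, during which the arm holds its last target.

## Task

Pick up the single culture tube that lies on the bench between the two slanted racks and lay it lengthwise on the empty rack, close to the upper end of its bed; either end of the tube may point down. Let go of it there, so that it slides down the slope by itself and comes to rest against the stop; do not drop it from high up. Leave the marker pen beside it alone.

Things in the scene. Friction and masses are not known exactly. Their poses are not given: they have to be found in the camera images.
- tube_center (a point): The loose culture tube: white and pale, cotton-plugged, 193 mm long, 19 mm thick, about 30 g, lying flat on the bench between the racks, beside a shorter, thinner marker pen (which of the two is on the left varies). It behaves like a square bar and does not roll. This point is its centre, half-way along and 9.5 mm above what it lies on. Its y axis runs along the tube, z up.
- bed_empty: Sloped bed of the empty fixed rack: slick sheet-metal tray, 250 mm long, 66 mm wide inside, sloping 25 deg down to the robot; a tube let go on it slides. Side walls 6 mm high, stop at the foot 20 mm, upper end open. Origin: bed surface, mid-width, at the stop's inner face, 16 mm above the bench; x up the slope, y across, z square to it, up. Tube centre: x 97 mm at the stop, 153 mm level with the upper edge.
- bed_full: The same sloped bed, with the same origin and axes, of the other, identical rack, which is full: three tubes lie side by side on it. It is fixed and nothing is to be done there. Either rack may be the left one. Each rack's rod frame is about 78 mm wide and 230 mm deep; its upper end stands about 125 mm above the bench.
- marker_center (a point): A marker pen with a white barrel, 131 mm long and 11 mm thick, lying on the bench between the racks near the tube. This point is its centre, 5.5 mm above the bench; its y axis runs along the pen. To be left alone.

How it is judged:
By the outcome, as a careful person would: the job done as asked, in the order asked, and still so for the second after the job is handed in, with the robot touching nothing.
It also fails if it takes over 40 s, if anything falls off the work surface, if the arm or the gripper's body presses on something with over 40 N, if the wrist force passes 120 N, or if a joint passes its speed limit or range.

## Working session

There is one attempt and no reset: what is moved stays moved. The work goes in short steps, each a Python script; the robot and the scene stay as the last script left them, time stands still between calls to the robot, and variables do not carry over. Pictures are saved under pics/ and viewed, and the job is handed in when it is done.

```bash
mkdir -p pics
python3 - <<'E'
from plant import robot, imaging
import cv2
for n in("scene","top"):
    im=imaging.grab_frame(n); cv2.imwrite(f"pics/{n}0.png",cv2.cvtColor(im,cv2.COLOR_RGB2BGR))
    p=imaging.camera_params(n); print(n,p)
    R=cv2.Rodrigues(p["rvec"] if hasattr(p["rvec"],"shape") else __import__("numpy").array(p["rvec"]))[0]
    print(-R.T@__import__("numpy").array(p["tvec"]).ravel())
print(robot.current_time_s(),robot.current_tcp_rot())
E
```

```text
scene {'camera_matrix': array([[517.33829914,   0.        , 317.70063767],
       [  0.        , 517.33829914, 197.20680281],
       [  0.        ,   0.        ,   1.        ]]), 'k1': 0.02886838954802801, 'rvec': array([ 1.87751618, -0.99355041,  0.55548447]), 'tvec': array([-329.71971873,  233.65370775,  810.60386545])}
[-290.83921376 -624.14040337  588.42933591]
top {'camera_matrix': array([[424.52604927,   0.        , 314.44153635],
       [  0.        , 424.52604927, 190.98910332],
       [  0.        ,   0.        ,   1.        ]]), 'k1': -0.01744234361970026, 'rvec': array([ 2.14952569, -2.16476055,  0.12876998]), 'tvec': array([-58.71631142, 466.82639869, 829.93892233])}
[361.93042926 -64.00805828 880.38766426]
0.1 [ 0.58022432  0.40379414  0.58137246 -0.4028599 ]
```

View pics/scene0.png

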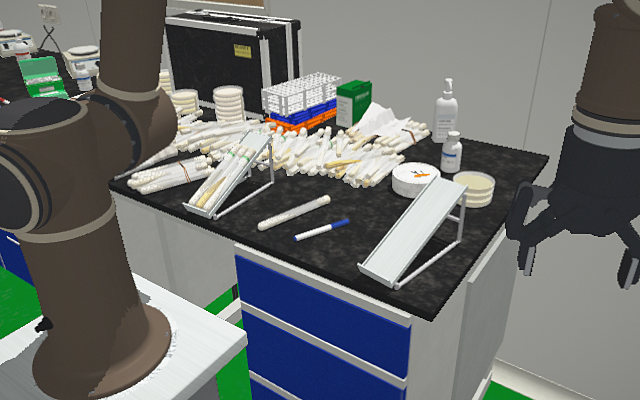

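View pics/top0.png

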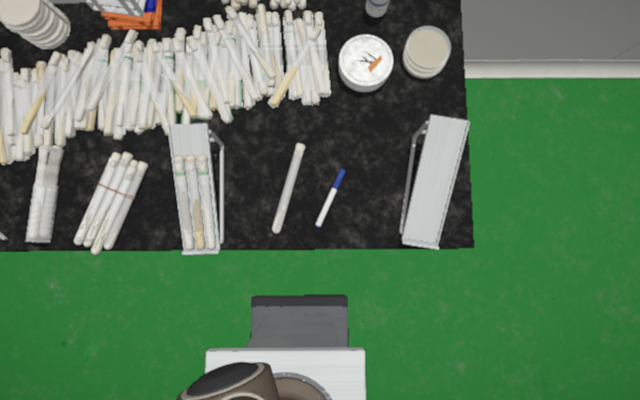

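The top view shows the full rack at about (195,190), the tube from (300,146) to (277,231), the marker from (341,171) to (319,225), and the empty rack on the right with corners at about (429,115), (468,120), (404,244) and (439,247). I'll measure these next.

```bash
cat > h.py <<'E'
import numpy as np, cv2
from plant import robot, set_gripper, planner, imaging, workorder
def cam(n):
    p=imaging.camera_params(n); R=cv2.Rodrigues(np.array(p["rvec"],float))[0]; t=np.array(p["tvec"],float).ravel()
    return np.array(p["camera_matrix"]),p["k1"],R,t
def ray(n,uv):
    K,k,R,t=cam(n)
    s=cv2.undistortPoints(np.array(uv,float).reshape(-1,1,2),K,np.array([k,0,0,0,0.])).reshape(-1,2)
    d=np.c_[s,np.ones(len(s))]@R
    return -R.T@t,d
def onz(n,uv,z):
    c,d=ray(n,uv); return c+d*((z-c[2])/d[:,2])[:,None]
def proj(n,P):
    K,k,R,t=cam(n)
    return cv2.projectPoints(np.array(P,float).reshape(-1,1,3),cv2.Rodrigues(R)[0],t,K,np.array([k,0,0,0,0.]))[0].reshape(-1,2)
def bgr(n): return cv2.cvtColor(imaging.grab_frame(n),cv2.COLOR_RGB2BGR)
E
python3 - <<'E'
from h import *
im=cv2.imread("pics/top0.png"); g=im.min(2)
m=(g>95).astype(np.uint8)
def blob(x0,y0,x1,y1,seed):
    n,l,s,c=cv2.connectedComponentsWithStats(m[y0:y1,x0:x1]); k=l[seed[1]-y0,seed[0]-x0]
    ct=cv2.findContours((l==k).astype(np.uint8),cv2.RETR_EXTERNAL,cv2.CHAIN_APPROX_NONE)[0][0].reshape(-1,2)+[x0,y0]
    return ct
for nm,box,seed,z in(("tube",(262,135,312,245),(288,190),9.5),):
    ct=blob(*box,seed); P=onz("top",ct,z)[:,:2].astype(np.float32)
    (c,sz,a)=cv2.minAreaRect(P); print(nm,c,sz,a, cv2.boxPoints((c,sz,a)))
ct=blob(390,105,480,255,(435,180)); print("rack hull",cv2.approxPolyDP(cv2.convexHull(ct),3,True).reshape(-1,2).tolist())
mm=((im[...,0]>90)).astype(np.uint8)
m=mm; ct=blob(312,160,352,235,(330,200)); P=onz("top",ct,5.5)[:,:2].astype(np.float32); print("marker",cv2.minAreaRect(P))
v=np.hstack([cv2.resize(im[105:255,390:480],None,fx=4,fy=4,interpolation=cv2.INTER_CUBIC),])
cv2.imwrite("pics/c1.png",v)
s=cv2.imread("pics/scene0.png"); cv2.imwrite("pics/c2.png",cv2.resize(s[165:300,345:485],None,fx=4,fy=4,interpolation=cv2.INTER_CUBIC))
E
```

```text
tube (476.76739501953125, -6.918636322021484) (20.73363494873047, 194.99630737304688) 73.52564239501953 [[380.33197   10.789269]
 [567.32306  -44.508995]
 [573.2028   -24.626541]
 [386.21173   30.671722]]
rack hull [[431, 114], [469, 121], [438, 249], [402, 243], [399, 230], [413, 137]]
marker ((455.01934814453125, -93.93235778808594), (13.882001876831055, 132.51315307617188), 65.12028503417969)
```

```bash
ls pics
```

```text
c1.png
c2.png
scene0.png
top0.png
```

View pics/c1.png

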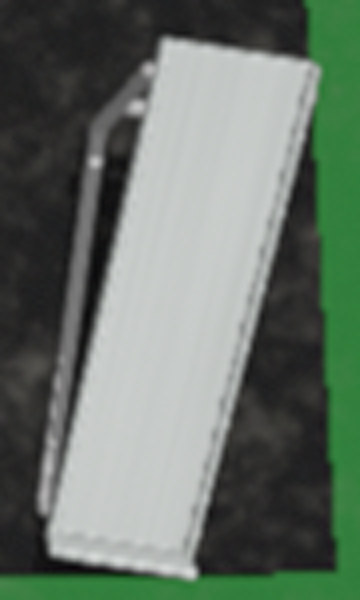

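View pics/c2.png

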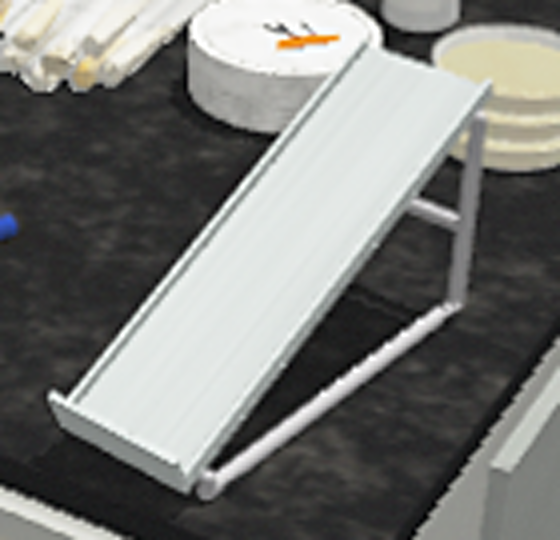

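The crops show the empty rack clearly. In the top view its upper corners are at (430,114.5) and (470,121), and the stop's top edge runs (402.5,242)–(439,248). In the scene view the upper corners are at (435.5,176) and (467.5,186), and the stop's top at (357.5,264) and (392,283). I'll intersect these and check the sizes.

Run:
```python
from h import *
top=[(430,114.5),(470,121),(402.5,242),(439,248)]
sc=[(435.5,176),(467.5,186),(357.5,264),(391.5,282.5)]
c1,d1=ray("top",top);c2,d2=ray("scene",sc)
T=[]
for a,b in zip(d1,d2):
    s=np.linalg.lstsq(np.c_[a,-b],c2-c1,rcond=None)[0]; p,q=c1+s[0]*a,c2+s[1]*b; T.append((p+q)/2); print("tri",((p+q)/2).round(1),"gap",np.linalg.norm(p-q).round(1))
U=onz("top",top[:2],127.1); L=onz("top",top[2:],34)
print(U.round(1),L.round(1))
print("scene",onz("scene",sc[:2],127.1).round(1),onz("scene",sc[2:],34).round(1))
mu,ml=U.mean(0),L.mean(0); print("widths",np.linalg.norm(U[0]-U[1]),np.linalg.norm(L[0]-L[1]),"len",np.linalg.norm((mu-ml)[:2]),"yaw",np.degrees(np.arctan2(*(mu-ml)[[1,0]])))
# edge yaws
for i in(0,1): print(np.degrees(np.arctan2(*(U[i]-L[i])[[1,0]])))
for A in(U,L): print("perp",np.degrees(np.arctan2(*(A[0]-A[1])[[1,0]]))-90)
```

```text
tri [ 595.7 -276.3  119.9] gap 0.8
tri [ 581.4 -347.7  124.1] gap 2.0
tri [ 362.8 -236.6   30.7] gap 0.5
tri [ 351.  -310.3   28.4] gap 2.6
[[ 593.8 -274.7  127.1]
 [ 581.1 -347.4  127.1]] [[ 362.7 -235.7   34. ]
 [ 350.3 -307.6   34. ]]
scene [[ 581.7 -281.4  127.1]
 [ 574.5 -349.   127.1]] [[ 359.2 -239.    34. ]
 [ 345.7 -314.3   34. ]]
widths 73.85546886447156 72.9583958183791 len 234.2765041778677 yaw -9.684242946063096
-9.574631654405497
-9.793931413254196
perp -9.87979483239512
perp -9.752705209643636
```

The rack checks out. The yaw is -9.7° from every edge pair, the length is 234.3 mm against 234.4 expected, and the two origin estimates agree within 0.3 mm at about (366.7, -273.3, 16). The tube measures 195×20.7 mm and the marker 132.5×13.9 mm, both plausible. Next I'll check the poses with IK, along with the tube in the scene view.

```bash
cat >> h.py <<'E'
from scipy.spatial.transform import Rotation as Ro
def quat(x,z):
    x=x/np.linalg.norm(x); z=z/np.linalg.norm(z); R=np.c_[x,np.cross(z,x),z]; q=Ro.from_matrix(R).as_quat(); return np.r_[q[3],q[:3]]
def unit(deg): a=np.radians(deg); return np.array([np.cos(a),np.sin(a),0])
TUBE=np.array([476.8,-6.9,9.5]); TY=-16.5
O=np.array([366.7,-273.3,16.]); d=unit(-9.7); a=np.radians(25)
BX=np.cos(a)*d+np.array([0,0,np.sin(a)]); BN=-np.sin(a)*d+np.array([0,0,np.cos(a)]); BY=np.cross(BN,BX)
def tq(s): return quat(np.array([0,0,-1.]),s*unit(TY+90))
def rq(s): return quat(-BN,s*BY)
OFF=9.5  # TCP behind tube centre along tool
def rpos(x,h): return O+BX*x+BN*(9.5+OFF+h)
E
python3 - <<'E'
from h import *
q=robot.current_tcp_rot(); R=Ro.from_quat([q[1],q[2],q[3],q[0]]).as_matrix(); print(R.round(2))
for s in(1,-1):
    for nm,p,o in(("hov",TUBE+[0,0,240],tq(s)),("grasp",TUBE+[0,0,OFF],tq(s)),("pre",rpos(147,110),rq(s)),("rel",rpos(147,0),rq(s))):
        j=planner.inverse_kinematics(p,o); print(s,nm,p.round(0),None if j is None else np.round(j,2))
E=TUBE+np.outer([-97,97],unit(TY))
print(proj("scene",E), proj("top",E))
print(proj("scene",[O+BX*250+BN*6+BY*36.5*k for k in(1,-1)]),proj("scene",[O+BN*20+BY*36.5*k for k in(1,-1)]))
print(robot.current_position())
E
```

```text
[[-0.    0.94  0.35]
 [ 0.    0.35 -0.94]
 [-1.    0.   -0.  ]]
1 hov [477.  -7. 250.] [-0.11  0.01  1.97 -0.    1.16 -1.39]
1 grasp [477.  -7.  19.] [-0.11  0.39  2.1  -0.    0.66 -1.39]
1 pre [ 444. -287.  195.] [-0.8  -0.01  2.17  0.42  0.66 -2.5 ]
1 rel [ 490. -294.   95.] [-0.74  0.25  2.14  0.57  0.44 -2.62]
-1 hov [477.  -7. 250.] [-0.11  0.01  1.97 -0.    1.16  1.75]
-1 grasp [477.  -7.  19.] [-0.11  0.39  2.1  -0.    0.66  1.75]
-1 pre [ 444. -287.  195.] [-0.8  -0.01  2.17  0.42  0.66  0.65]
-1 rel [ 490. -294.   95.] [-0.74  0.25  2.14  0.57  0.44  0.52]
[[257.55434921 227.30783701]
 [328.68065478 197.97460931]] [[274.30037735 232.52763499]
 [300.98469549 143.22531765]]
[[435.00708246 172.9489839 ]
 [467.86415795 184.32170131]] [[357.56231357 261.88717039]
 [389.92880209 279.14005038]]
[ 218.09680104 -584.95258737  244.15025846]
```

All poses are reachable. The tube projects into the scene view where it is seen, and the rack lands 2–3 px higher than seen, so I'll do the final lowering by contact. I'll use s=-1, then hover and grasp.

Run:
```python
from h import *
s=-1
set_gripper(50,30)
robot.move_ptp(TUBE+[0,0,240],tq(s))
robot.move_ptp(TUBE+[0,0,60],tq(s))
print(robot.move_straight(TUBE+[0,0,OFF],velocity=60,force_limit=8), robot.current_position())
set_gripper(0,30); print("w",robot.current_grip_width())
robot.move_straight(TUBE+[0,0,100],velocity=150)
print("w",robot.current_grip_width(),robot.current_contact_force(),robot.current_time_s())
for n in("top","scene"): cv2.imwrite(f"pics/{n}1.png",bgr(n))
```

```text
False [477.10774368  -6.93201778  19.13769778]
w 18.166241491759454
w 18.46744242238026 [ 0.62521389  0.12133899 -1.38992158] 5.675
```

View pics/scene1.png

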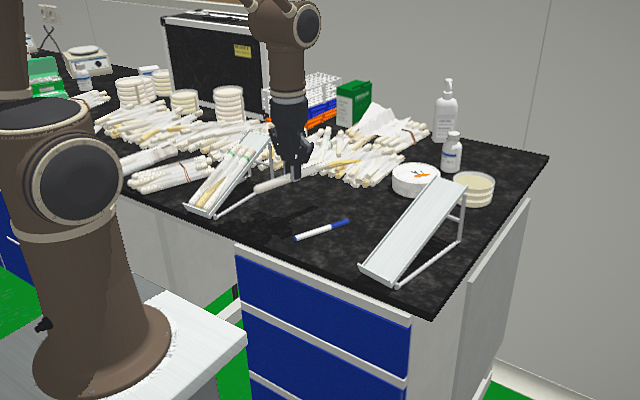

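View pics/top1.png

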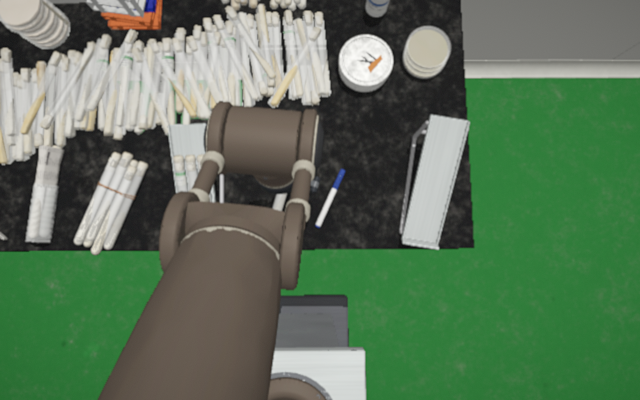

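The tube is held and level in the scene view, from (255,187) to about (315,168), with a grip width of 18.5 mm. The marker hasn't moved, at (341,171)–(319,225) in the top view. Moving over the rack now.

Run:
```python
from h import *
s=-1
robot.move_straight(TUBE+[0,0,220],velocity=200)
robot.move_ptp(rpos(147,110),rq(s))
robot.move_straight(rpos(147,15),velocity=120)
robot.sleep(0.2)
print("w",robot.current_grip_width(),robot.current_position(),rpos(147,15),robot.current_contact_force(),robot.current_time_s())
for n in("top","scene"): cv2.imwrite(f"pics/{n}2.png",bgr(n))
s=cv2.imread("pics/scene2.png"); cv2.imwrite("pics/c3.png",cv2.resize(s[130:310,330:530],None,fx=3,fy=3,interpolation=cv2.INTER_CUBIC))
s=cv2.imread("pics/top2.png"); cv2.imwrite("pics/c4.png",cv2.resize(s[90:270,370:500],None,fx=3,fy=3,interpolation=cv2.INTER_CUBIC))
```

```text
w 18.422524832836583 [ 484.14835522 -293.74633979  109.91657645] [ 483.85896352 -293.32634838  108.93934924] [ 0.07336512  0.56928962 -0.50333389] 8.7583
```

View pics/c3.png

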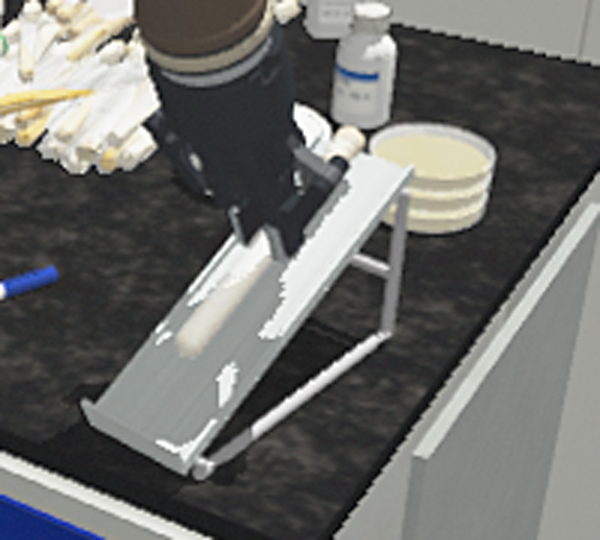

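View pics/c4.png

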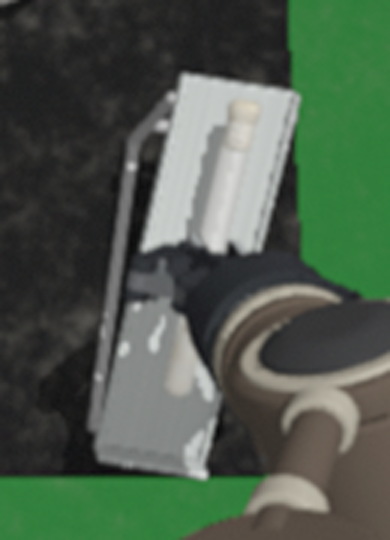

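The tube is over the bed, parallel to it and roughly mid-width; its upper end is at about (451,125) in the top view, just inside the upper edge. I'll lower it until it touches, then release with a small opening.

Run:
```python
from h import *
hit=robot.move_straight(rpos(147,-7),velocity=20,force_limit=4)
p=np.array(robot.current_position()); print(hit,"h",(p-O)@BN-9.5-OFF,"x",(p-O)@BX,"y",(p-O)@BY,robot.current_contact_force(),robot.current_time_s())
```

```text
True h 0.30727510476425124 x 146.86652592452452 y 0.1565135201213765 [-0.70644045  0.41035421  4.08269942] 9.6
```

Contact came at h=0.3 mm, which agrees with the measured bed height. Releasing.

Run:
```python
from h import *
set_gripper(28); print(robot.current_grip_width(),robot.current_contact_force())
robot.sleep(1.0)
print(robot.current_contact_force())
robot.move_straight(rpos(147,100),velocity=80)
robot.move_ptp(np.array([350,-60,300.]),tq(-1))
robot.sleep(0.3); print(robot.current_time_s(),robot.current_contact_force())
for n in("top","scene"): cv2.imwrite(f"pics/{n}3.png",bgr(n))
s=cv2.imread("pics/scene3.png"); cv2.imwrite("pics/c5.png",cv2.resize(s[130:310,330:530],None,fx=3,fy=3,interpolation=cv2.INTER_CUBIC))
```

```text
27.855400813189792 [-0.93439757  0.13263287 -0.68773861]
[-0.36201692  0.34481027 -0.54473729]
13.6167 [ 0.99709268 -0.78066968  0.06679941]
```

View pics/top3.png

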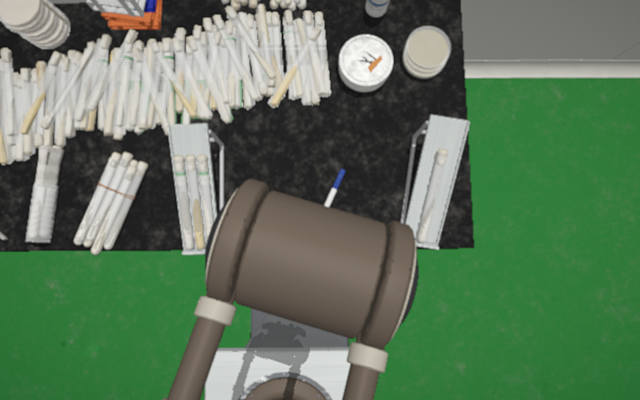

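View pics/c5.png

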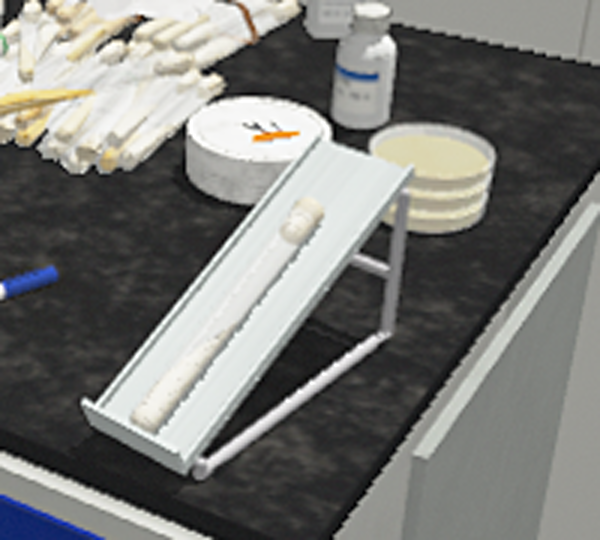

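The tube has slid down, with its upper end at about (441,149) in the top view and its lower end close to the stop. I'll check numerically whether it reached the stop and whether it is still.

Run:
```python
from h import *
a=cv2.imread("pics/top3.png"); b=bgr("top")
x0,y0,x1,y1=400,110,472,252
print("motion diff",cv2.absdiff(a,b)[y0:y1,x0:x1].max(),robot.current_time_s())
def on(n,uv,h):
    c,dd=ray(n,uv); t=((O+BN*h-c)@BN)/(dd@BN); P=c+dd*t[:,None]-O; return np.c_[P@BX,P@BY].round(1)
# tube is beige: warmer than gray tray
for n,bx in(("top",(405,125,465,250)),("scene",(365,185,455,285))):
    im=b if n=="top" else cv2.imread("pics/scene3.png")
    w=im.astype(int); m=((w[...,2]-w[...,0])>6).astype(np.uint8); c=np.zeros_like(m); c[bx[1]:bx[3],bx[0]:bx[2]]=m[bx[1]:bx[3],bx[0]:bx[2]]
    nn,l,s,_=cv2.connectedComponentsWithStats(c); k=1+s[1:,4].argmax(); ys,xs=np.nonzero(l==k); P=on(n,np.c_[xs,ys],9.5)
    print(n,s[k],"x",P[:,0].min(),P[:,0].max(),"y",P[:,1].min(),P[:,1].max())
cv2.imwrite("pics/c6.png",np.hstack([cv2.resize(b[225:255,395:450],None,fx=7,fy=7,interpolation=cv2.INTER_CUBIC),cv2.resize(cv2.imread("pics/scene3.png")[250:280,350:405],None,fx=7,fy=7,interpolation=cv2.INTER_CUBIC)]))
```

```text
motion diff 29 13.7667
top [418 200  17  42 267] x 1.5 91.0 y -8.4 8.4
scene [374 237  35  37 279] x 3.6 93.3 y -9.6 10.1
```

View pics/c6.png

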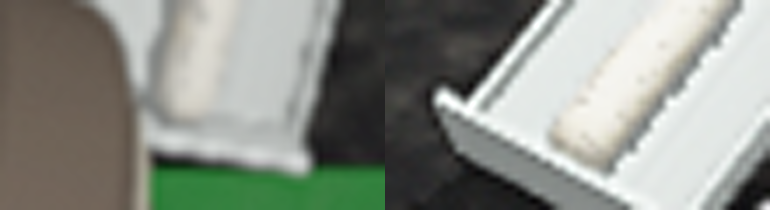

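The lower end sits at x≈1.5 mm (top) and 3.6 mm (scene), which is at the stop within pixel error, and mid-width. The picture difference of 29 needs another look: it could be the arm edge in the box or the tube moving.

Run:
```python
from h import *
robot.sleep(0.5); a=bgr("top"); s1=bgr("scene"); robot.sleep(0.7); b=bgr("top"); s2=bgr("scene")
print("top",cv2.absdiff(a,b)[110:252,418:472].max(),"scene",cv2.absdiff(s1,s2)[130:310,340:480].max())
s0=cv2.imread("pics/scene0.png"); print("marker diff",cv2.absdiff(s0,s2)[215:245,290:352].max())
def on(n,uv,h):
    c,dd=ray(n,uv); t=((O+BN*h-c)@BN)/(dd@BN); P=c+dd*t[:,None]-O; return np.c_[P@BX,P@BY].round(1)
print("upper end",on("top",[(441,149)],9.5),on("scene",[(330+313/3,130+200/3)],9.5))
print(robot.current_contact_force(),robot.current_time_s())
```

```text
top 5 scene 10
marker diff 180
upper end [[191.2   3.3]] [[195.    1.9]]
[ 0.31019975 -0.08494012 -0.17063968] 15.1667
```

The tube is at rest, with its upper end at 191–195 mm (193.5 expected at the stop). The marker area differs from the first picture, so I'll look at whether that's just the arm in front of it.

Run:
```python
from h import *
robot.move_ptp(np.array([350,250,330.]),tq(-1)); robot.sleep(0.3)
a=bgr("scene"); b=bgr("top"); cv2.imwrite("pics/scene4.png",a); cv2.imwrite("pics/top4.png",b)
for n,i,box in(("scene",a,(215,245,290,352)),("top",b,(165,230,312,350))):
    s0=cv2.imread(f"pics/{n}0.png"); y0,y1,x0,x1=box; print(n,cv2.absdiff(s0,i)[y0:y1,x0:x1].max())
print(robot.current_time_s())
```

```text
scene 182
top 5
16.7583
```

View pics/top4.png

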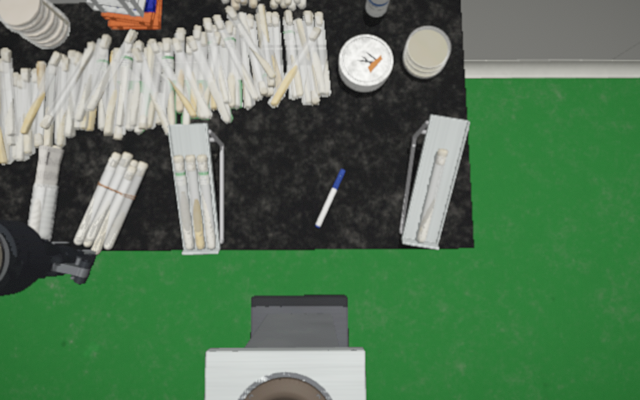

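The unobstructed top view shows the marker unmoved (difference 5). The scene difference probably comes from the tube's old position falling inside that box. The tube lies in the rack at the stop, the full rack looks unchanged and the gripper is clear, so I'm handing in.

```bash
python3 -c "
from h import *
print(robot.current_contact_force(),workorder.finish_job())"
```

```text
the job is handed in; nothing more can be done
[ 0.67936141 -0.14538324  0.15188521] None
```

I picked up the loose culture tube and lowered it lengthwise onto the empty right-hand rack, centred 147 mm up the bed, until it touched. After release it slid down to the stop by itself, and I handed the job in at about 17 s.

**Last checks**
- **Tube:** it is at rest and mid-width. Its lower end measured 1.5 mm (top view) and 3.6 mm (scene view) from the stop, and its upper end 191–195 mm, against 193.5 mm expected. That is at the stop within pixel error.
- **Marker and gripper:** the marker is unmoved in the clear top view. The gripper was clear of everything, with under 1 N on the tool.

**Checks that disagreed**
- **Rack height:** the scene camera put the rack about 4–5 mm lower than expected. The tube touched within 0.3 mm of the expected bed height, so I kept the top-view result.
- **Marker in the scene view:** the picture difference there stayed large (182). I put it down to the tube's old position falling inside the compared area, but did not test that separately.
- **Tube motion:** one early motion check read 29. The repeat 0.7 s apart read 5 (top) and 10 (scene), so I took the tube as still.

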